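Free a locked centrifuge lid with the release pin

TASK

The power is off and the bench centrifuge's lid is locked: take the slim release pin out of the tool block, push it down through the small access hole in the deck in front of the lid, and press gently until the hidden latch lets go and the lid springs fully open. The latch bends if it is forced, so feel for it and stop as soon as it trips; touch the centrifuge with the pin only. Then stand the pin back in the tool block, pushed fully home, and leave the other tools and the jars where they are.

Things in the scene. Friction and masses are not known exactly. Their poses are not given: they have to be found in the camera images.
- centrifuge: White bench centrifuge, fixed, upright, 270 mm deep (its x) x 230 mm wide (its y), grey deck 130 mm above the bench. Origin on the bench; x points from the front (control panel) to the hinge at the back; housing from x = -145 to +125 mm. Closed lid: 21 mm proud of the deck, x = -64 to +117 mm. More than 20 N from the pin on it, in any direction, bends the latch.
- access_hole (a point): Mouth centre of the access hole, at the deck's top face, at the centrifuge's x = -115 mm, y = 0. Vertical, 9 mm wide, countersunk to 16 mm (3.5 mm deep); deck 8 mm thick. Hidden below: the latch's sprung pad, met 12 to 30 mm below the deck's top, then pressed 7 to 10.5 mm on (about 3 N at first, rising to 9 to 12 N) until it trips; hard stop 11.5 mm after first touch.
- lid (a joint): Angle of the lid about its hinge at the back, rad: 0 shut, 1.2 fully open (standing up). It may rise by up to 0.05 while the latch is pressed; when the latch trips it swings up by itself to its stop in about a second and stays there.
- pin: The release pin, loose: a plain slim aluminium handle, round, 14 mm wide and 50 mm tall, with a thin steel rod 6 mm wide with a round end below it, 60 mm long. It stands upright in one of the tool block's three holes. Origin at the underside of the handle (shoulder), on its axis; z points up along the handle. About 100 g.
- pin_tip (a point): The lower end of the pin's rod, 60 mm below the pin's origin.
- tool_block: Grey block, fixed, 55 mm (x) x 160 mm (y) x 70 mm tall, origin at the centre of its underside, with three upright holes in a row along its y, 50 mm apart, 10 mm wide and 66 mm deep. A tool fully home rests with its handle's underside on the block's top.
- tool_block_hole0 (a point): Mouth centre of the block's hole at its y = -50 mm, at the block's top.
- tool_block_hole1 (a point): Mouth centre of the block's middle hole, at the block's top.
- tool_block_hole2 (a point): Mouth centre of the block's hole at its y = +50 mm, at the block's top.
- knob_tool: Bystander standing in the tool block: tool with a stubby black round knob, 24 mm wide, top 30 mm above the block. Origin at its shoulder.
- tee_tool: Bystander standing in the tool block: tool with a dark cross-bar (T) handle, 44 mm long and 9 mm thick, roughly across the block, top 33 mm above the block. Origin at its shoulder.
- jar_low: Bystander: white jar with green cap, 70 mm wide, 100 mm tall, standing on the bench. Origin at the centre of its underside.
- jar_tall: Bystander: clear jar with blue cap, 64 mm wide, 140 mm tall, standing on the bench. Origin at the centre of its underside.
Things that resemble listed ones, but are neither listed nor needed, are in the scene too. What is shaped like the tool_block but purple is not meant.

How it is judged (in metres and radians):
On the way, in this order (a step that is already met when the one before it is completed fails the run):
1. the pin's tip is inside the access hole, more than 9 mm below the deck's top, the lid still shut (horizontal distance between pin_tip and access_hole below 0.005 m and z of pin_tip in the frame of access_hole below -0.009 m and value of joint lid below 0.1 rad), for 0.05 s.
2. the latch has tripped and the lid has swung open (value of joint lid above 1 rad), for 0.2 s.
At the end, for the whole second after the job is handed in: The lid stands open (more than 1.0 rad), and the pin stands at rest and upright (within 0.1 rad) in a hole of the tool block, within 6 mm of the hole's axis, its shoulder within 4 mm of the block's top (value of joint lid above 1 rad and ((horizontal distance between pin and tool_block_hole0 below 0.006 m and z of pin in the frame of tool_block_hole0 between -0.004 and 0.004 m) or (horizontal distance between pin and tool_block_hole1 below 0.006 m and z of pin in the frame of tool_block_hole1 between -0.004 and 0.004 m) or (horizontal distance between pin and tool_block_hole2 below 0.006 m and z of pin in the frame of tool_block_hole2 between -0.004 and 0.004 m)) and angle between pin's own z axis and vertical below 0.1 rad and linear speed of pin below 0.02 m/s); the robot touches nothing.
It fails at once if the pin presses on the centrifuge with more than 20 N (contact force between pin and centrifuge above 20 N).
It fails at once if the gripper or arm touches the centrifuge (more than 3 N) (contact force between any of the fingers, the arm and centrifuge above 3 N).
It fails at once if another tool is moved by more than 20 mm (distance of any of knob_tool, tee_tool from where it was at the start of the episode above 0.02 m).
It fails at once if a jar is moved by more than 30 mm or tipped (distance of any of jar_low, jar_tall from where it was at the start of the episode above 0.03 m or angle between any of jar_low, jar_tall's own z axis and vertical above 0.3 rad).
It also fails if it takes over 61 s, if anything falls off the work surface, if the arm or the gripper's body presses on something with over 40 N, if the wrist force passes 120 N, or if a joint passes its speed limit or range.

ROBOT

A 6-joint arm with a two-finger parallel gripper is mounted at the origin on the work surface. World frame = base frame: x ahead of the robot, y to its left, z up, the work surface at z = 0. Lengths are in mm, angles in rad, forces in N, time in s.
With the tool pointing down it reaches from about 275 to 1000 mm from the base axis. Payload 8.4 kg.
Tool frame: the origin (TCP) lies at the very end of the fingers, on their centre line; the grasp point (between the pads) lies 19 mm behind it; z points along the fingers, y is the direction in which the jaws open and shut (so a half turn about z gives the same grasp; the last joint's range is limited). The gripper opens to 85 mm and grips with 20 to 120 N. Pads are 22 mm wide; open, the fingers measure 114 mm over their backs; the gripper's body (76 mm by 85 mm) begins 54 mm behind the grasp point. The pads swing forward as they close: fully open they stand 13 mm farther back than shut.
Start: joints at [1.1, 0.353, 1.633, -0, 1.155, -0.002], TCP at [282.384, 557.573, 231.281] pointing down, gripper open.
Joint ranges: [-2.63, 2.63], [-0.92, 2.1], [0.06, 2.66], [-1.3, 4.44], [0, 2.69], [-3.02, 3.02]. Speed limits (rad/s): [2.22, 2.22, 2.79, 3.14, 3.14, 3.14].

INTERFACE

Orientations are given as [roll, pitch, yaw] about the fixed x, y, z axes, in that order (R = Rz(yaw) Ry(pitch) Rx(roll)).
In Python, from rig import r gives the robot as it stands.
- The arm moves only by the tool jog_arm, never from a script. Its argument "increments" is text: rows parted by semicolons, each of 7 numbers parted by spaces: the shift along the tool's x, y, z in cm, then the turn, a rotation vector about the tool's x, y, z in rad, then the opening, from -1 (shut) to 1 (fully open). A call has exactly 8 rows; each row shifts and turns the commanded pose from where the row before left it, along the tool's axes as they then stand; what a row does not reach is not made up. A row lasts 1/10 s, in which the tool goes at most 50 mm and 8.59 degrees, less where a joint would pass 70% of its speed; a pose out of reach is approached as far as the arm can. A call with a gripper value outside its range is refused whole. The fingers move at their own pace and stop on an object; "squeeze" is the grip in N (left out, the last holds). Time passes only in rows, so rows that do not move let the fingers close, or fill a call up. It gives the time, the measured TCP pose, the force and the opening at its end, in the units of the state.
- r.sense(): the state, without advancing time (a new reading comes with each control period).
- r.grab_frame(name): name is "side" or "top"; returns the picture (384x512x3 uint8, red, green, blue); there is no depth.
- r.camera_info(name): a dict with "K" (3x3 intrinsics, pixels), "rvec" (rotation vector, rad) and "tvec" (3), from world to camera coordinates, as OpenCV has them. Camera axes: x right, y down, z forward; pixel columns grow to the right and rows downward; lengths in mm; the calibration is good to about 2 mm. A picture is of the moment at which its call begins. camera_info takes no time and is no camera call.
- r.sign_off(): hands the job in, once; it reports no verdict.
The state is a dict: "clock": time; "qpos": joint angles; "qvel": joint speeds; "joint_efforts": joint torques, N m; "eef_pos": TCP position; "tcp_rot": TCP orientation; "contact_force": force on the tool from outside, world axes, zero at the start; "wrist_torque": the same for the moment, N m; "opening": opening from 0.0 (shut) to 1.0 (fully open).
Only numpy, scipy, OpenCV 4.12 (cv2) and the standard library are available. Lean on these libraries where they do the work, as an engineer would, in place of code of your own. Each camera call takes 0.05 s, during which the arm holds its last target.

## Working session

There is one attempt and no reset: what is moved stays moved. The work goes in short steps, Python scripts to look and compute and a tool call to move; the robot and the scene stay as the last step left them, time stands still between calls to the robot, and variables do not carry over. Pictures are saved under pics/ and viewed, and the job is handed in when it is done.

Besides the shell and the picture viewer there is one more tool, called after ">>>" by a JSON object that holds its "fn" and its "kwargs", one argument or row to a line. jog_arm: Moves the arm, as the interface text tells. Its arguments: {"type":"object","properties":{"increments":{"type":"string"},"squeeze":{"type":"number"}},"required":["increments"]}

```bash
mkdir -p pics; ls; python3 - <<'E'
from rig import r
import cv2
print(r.sense())
for n in("side","top"):
    f=r.grab_frame(n); cv2.imwrite(f"pics/{n}0.png",cv2.cvtColor(f,cv2.COLOR_RGB2BGR)); print(n,r.camera_info(n))
E
```

```text
pics
{'clock': 0.0, 'qpos': array([ 1.09960825e+00,  3.53655644e-01,  1.63416957e+00, -1.18978959e-05,
        1.15521060e+00, -2.42415591e-03]), 'qvel': array([-0.00128122, -0.00052697, -0.00079306, -0.00263375,  0.00043748,
        0.00022781]), 'joint_efforts': array([ 2.15900756e-03, -6.05248404e+01, -3.42063475e+01,  1.02521249e-04,
        9.23588901e-03, -4.33168748e-05]), 'eef_pos': array([282.15409868, 557.1243262 , 230.54184561]), 'tcp_rot': array([-3.14014947e+00,  7.37972617e-06,  2.67283355e+00]), 'contact_force': array([-0.71559714,  0.16559384,  0.46011248]), 'wrist_torque': array([ 0.01082535,  0.00442372, -0.0431509 ]), 'opening': 1.0005420527348152}
side {'K': array([[405.75379006,   0.        , 259.63217019],
       [  0.        , 405.75379006, 191.87653621],
       [  0.        ,   0.        ,   1.        ]]), 'rvec': array([ 2.01271542, -1.17976946,  0.56551237]), 'tvec': array([-248.68505394,  391.23969488,  910.34292188])}
top {'K': array([[364.39360668,   0.        , 252.60910408],
       [  0.        , 364.39360668, 190.72844356],
       [  0.        ,   0.        ,   1.        ]]), 'rvec': array([ 2.14226886, -2.11452136,  0.19222206]), 'tvec': array([ -12.96026213,  527.99256233, 1047.30308517])}
```

View pics/side0.png

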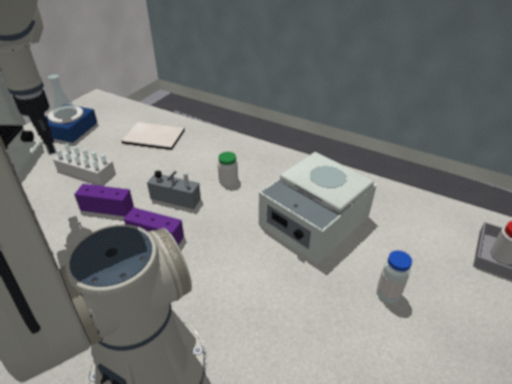

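View pics/top0.png

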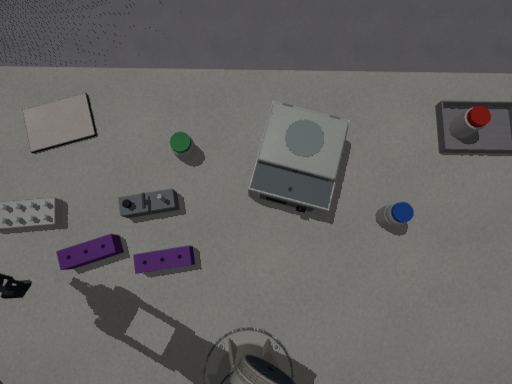

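The grey tool block is at top (148,203) and side (174,190). Two purple look-alikes are at top (90,252) and (163,260). A white rack is at (28,214). The grey block holds three tools: the knob at about (127,203), the T at about (144,202), and a light one at about (160,198), which should be the pin. I'll check with close crops.

```bash
python3 - <<'E'
import cv2,numpy as np
t=cv2.imread("pics/top0.png");s=cv2.imread("pics/side0.png")
a=cv2.resize(t[180:225,110:185],None,fx=8,fy=8,interpolation=cv2.INTER_CUBIC)
b=cv2.resize(s[160:215,140:210],None,fx=8,fy=8,interpolation=cv2.INTER_CUBIC)
c=cv2.resize(t[95:215,240:355],None,fx=5,fy=5,interpolation=cv2.INTER_CUBIC)
d=cv2.resize(s[145:265,250:385],None,fx=5,fy=5,interpolation=cv2.INTER_CUBIC)
for n,i in zip("abcd",(a,b,c,d)): cv2.imwrite(f"pics/crop_{n}.png",i)
E
```

```text
(no output)
```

View pics/crop_a.png

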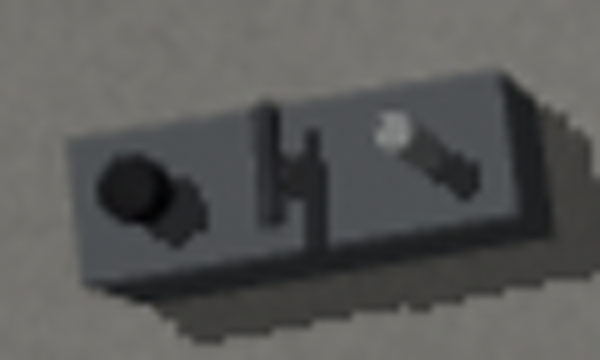

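View pics/crop_b.png

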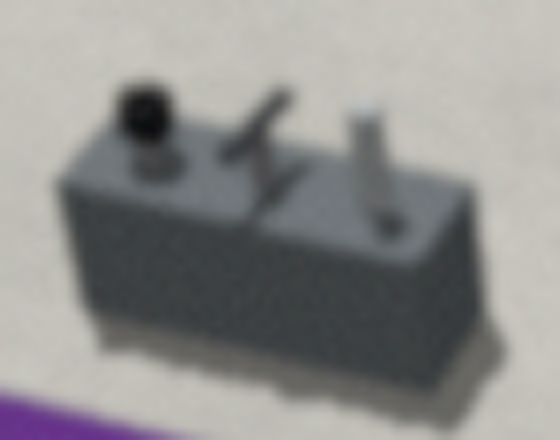

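View pics/crop_c.png

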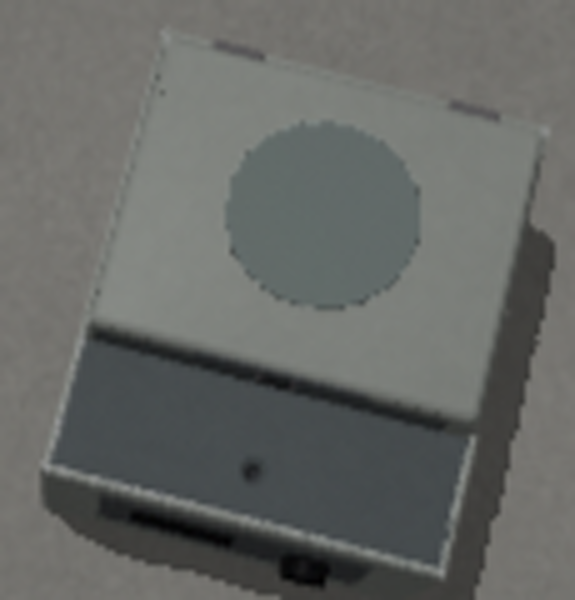

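View pics/crop_d.png

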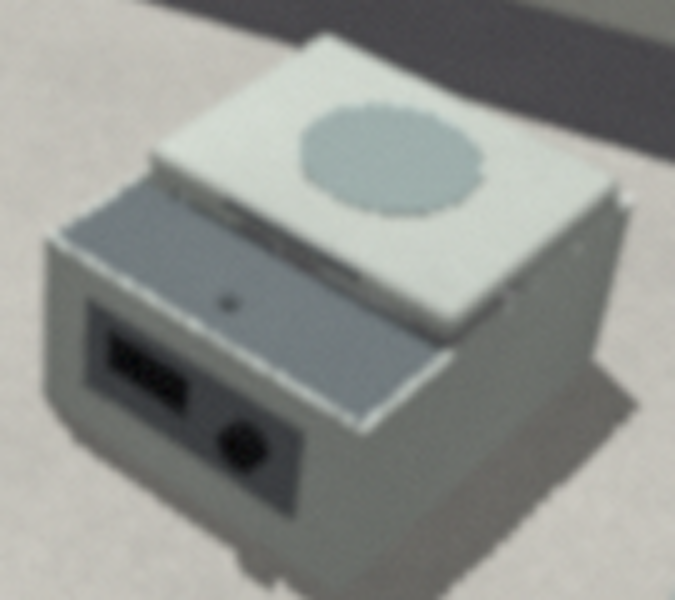

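The crops confirm it. The pin is the slim light handle, top end at top (159,196), with its base at side (186,183). The knob and T sit in the other two holes. The access hole shows at top (290,189) and side (295,205). Next I'll triangulate.

```bash
cat > h.py <<'E'
import numpy as np,cv2
from rig import r
C={n:r.camera_info(n) for n in("side","top")}
def proj(n,P):
    c=C[n];return cv2.projectPoints(np.float64(P).reshape(-1,3),c["rvec"],c["tvec"],c["K"],None)[0].reshape(-1,2)
def onz(n,uv,z):
    c=C[n];R=cv2.Rodrigues(c["rvec"])[0];o=-R.T@c["tvec"]
    d=R.T@np.linalg.inv(c["K"])@np.array([uv[0],uv[1],1.]);return o+d*(z-o[2])/d[2]
def tri(us,ut):
    P=[C[n]["K"]@np.c_[cv2.Rodrigues(C[n]["rvec"])[0],C[n]["tvec"]] for n in("side","top")]
    X=cv2.triangulatePoints(P[0],P[1],np.float64(us).reshape(2,1),np.float64(ut).reshape(2,1))[:,0];return X[:3]/X[3]
def cr(off,s,p): return np.array(off)+(np.array(p)+.5)/s-.5
def save(name,f,box=None,k=1):
    g=cv2.cvtColor(f,cv2.COLOR_RGB2BGR)
    if box: x0,y0,x1,y1=box; g=cv2.resize(g[y0:y1,x0:x1],None,fx=k,fy=k,interpolation=cv2.INTER_CUBIC)
    cv2.imwrite(f"pics/{name}.png",g)
E
python3 - <<'E'
from h import *
np.set_printoptions(precision=1,suppress=True)
T=lambda p:cr((240,95),5,p); S=lambda p:cr((250,145),5,p)
print("hole",onz("top",T((252,471)),130),onz("side",S((229,303)),130),tri(S((229,303)),T((252,471))))
fl,fr=onz("top",T((47,467)),130),onz("top",T((443,575)),130)
print("front corners top",fl,fr,np.linalg.norm(fl-fr),(fl+fr)/2)
fl2,fr2=onz("side",S((50,237)),130),onz("side",S((362,430)),130)
print("side",fl2,fr2,np.linalg.norm(fl2-fr2),(fl2+fr2)/2)
for a,b in((fl,fr),(fl2,fr2)):
    d=a-b; print("yaw of c y axis",np.arctan2(d[1],d[0])-np.pi/2)
A=lambda p:cr((110,180),8,p);B=lambda p:cr((140,160),8,p)
print("pin top",onz("top",A((393,131)),120),onz("side",B((367,110)),120),tri(B((367,110)),A((393,131))))
print("pin base side",onz("side",B((373,208)),70))
ct=[(66,138),(503,68),(520,215),(84,285)]
Ct=[onz("top",A(p),70) for p in ct];print("block top",np.array(Ct),np.mean(Ct,0))
for i in range(4):print(np.linalg.norm(Ct[i]-Ct[(i+1)%4]))
d=Ct[0]-Ct[1];e=Ct[3]-Ct[2];print("block yaw",[np.arctan2(v[1],v[0])-np.pi/2 for v in(d,e)])
cs=[(60,182),(410,268),(475,182),(110,125)]
print("side",np.array([onz("side",B(p),70) for p in cs]))
E
```

```text
hole [ 520.  -109.8  130. ] [ 519.1 -110.   130. ] [ 520.1 -109.8  129.2]
front corners top [520.7   4.1 130. ] [ 463.2 -214.5  130. ] 226.03777704662144 [ 492.  -105.2  130. ]
side [519.8   5.  130. ] [ 463. -213.  130.] 225.29083905156105 [ 491.4 -104.   130. ]
yaw of c y axis -0.25733775374871937
yaw of c y axis -0.2548397705781429
pin top [496.7 256.  120. ] [495.2 254.6 120. ] [497.1 256.4 118.1]
pin base side [494.8 257.9  70. ]
block top [[500.7 388.5  70. ]
 [528.9 230.   70. ]
 [474.4 220.9  70. ]
 [446.8 377.7  70. ]] [487.7 304.3  70. ]
161.03895621000504
55.15931260882988
159.23211943773654
54.969800983620594
block yaw [np.float64(0.1759505556267571), np.float64(0.17470592645982652)]
side [[446.  376.7  70. ]
 [472.  223.   70. ]
 [528.6 232.4  70. ]
 [485.1 384.1  70. ]]
```

```bash
cat >> h.py <<'E'
from scipy.spatial.transform import Rotation as Ro
def plan(p,yaw,n,pos=None,y0=None,g=0):
    s=r.sense(); pos=s["eef_pos"] if pos is None else np.array(pos,float); R=Ro.from_euler("xyz",s["tcp_rot"])
    if y0 is not None: R=Ro.from_euler("xyz",[np.pi,0,y0])
    E=Ro.from_euler("xyz",[np.pi,0,yaw]); w=(R.inv()*E).as_rotvec(); d=(np.array(p)-pos)/n
    out=[]
    for i in range(n):
        out.append(" ".join(f"{v:.2f}" for v in R.inv().apply(d)/10)+" "+" ".join(f"{v:.3f}" for v in w/n)+f" {g}")
        R=R*Ro.from_rotvec(w/n)
    print("; ".join(out))
E
python3 - <<'E'
from h import *
print(onz("top",(181,142),100),onz("side",(228,157),100))
plan((496,255,200),1.746,8)
E
```

```text
[660.71777782 205.33075848 100.        ] [659.26320751 203.27481847 100.        ]
-4.09 -2.16 0.39 -0.000 0.000 0.116 0; -4.31 -1.67 0.38 -0.000 0.000 0.116 0; -4.48 -1.16 0.38 -0.000 0.000 0.116 0; -4.58 -0.64 0.38 -0.000 0.000 0.116 0; -4.63 -0.11 0.38 -0.000 0.000 0.116 0; -4.61 0.43 0.38 -0.000 0.000 0.116 0; -4.53 0.96 0.38 -0.000 0.000 0.116 0; -4.39 1.48 0.38 -0.000 0.000 0.116 0
```

>>> {"fn": "jog_arm", "kwargs": {
  "increments": "-4.1 -2.15 0.4 0 0 0.116 0; -4.3 -1.65 0.4 0 0 0.116 0; -4.5 -1.15 0.4 0 0 0.116 0; -4.6 -0.65 0.4 0 0 0.116 0; -4.6 -0.1 0.4 0 0 0.116 0; -4.6 0.45 0.4 0 0 0.116 0; -4.5 0.95 0.4 0 0 0.116 0; -4.4 1.5 0.4 0 0 0.116 0",
  "squeeze": 90
}}

```text
clock: 0.9
eef_pos: [497.2, 254.2, 199.0]
tcp_rot: [-3.141, 0.0, 1.74]
contact_force: [0.6, 0.9, -0.7]
opening: 0.505
```

>>> {"fn": "jog_arm", "kwargs": {
  "increments": "0 0 0 0 0 0 0; 0 0 0 0 0 0 0; 0 0 0 0 0 0 0; 0 0 0 0 0 0 0; 0 0 0 0 0 0 0; 0 0 0 0 0 0 0; 0 0 0 0 0 0 0; 0 0 0 0 0 0 0"
}}

```text
clock: 1.7
eef_pos: [496.5, 256.2, 199.3]
tcp_rot: [3.141, -0.0, 1.745]
contact_force: [0.4, -0.7, -0.8]
opening: 0.501
```

```bash
python3 - <<'E'
from h import *
s=r.sense();print(s)
f=r.grab_frame("top");save("top1",f,(90,130,240,240),5);f=r.grab_frame("side");save("side1",f,(110,70,260,220),4)
print(proj("top",s["eef_pos"]),proj("side",s["eef_pos"]))
plan((496,255.2,84),1.746,8)
E
```

```text
{'clock': 1.7, 'qpos': array([ 4.73682447e-01,  2.84415295e-01,  1.80853352e+00, -1.81283328e-05,
        1.04854184e+00,  2.99138373e-01]), 'qvel': array([-0.00312334,  0.0013567 ,  0.0018325 ,  0.00134272, -0.00149722,
       -0.00295141]), 'joint_efforts': array([ 1.21449865e-01, -5.32384121e+01, -3.18967509e+01,  5.26452452e-03,
        1.21854318e-03, -5.05171029e-04]), 'eef_pos': array([496.50081845, 256.18944961, 199.34172654]), 'tcp_rot': array([ 3.14149055e+00, -1.50435655e-05,  1.74534944e+00]), 'contact_force': array([ 0.3714533 , -0.66508473, -0.82691792]), 'wrist_torque': array([ 0.10168168,  0.03365952, -0.00094048]), 'opening': 0.5012860031605334}
[[150.87455228 190.98262584]] [[182.45510037 151.7605008 ]]
-0.01 -0.01 1.44 0.000 -0.000 -0.000 0; -0.01 -0.01 1.44 0.000 -0.000 -0.000 0; -0.01 -0.01 1.44 0.000 -0.000 -0.000 0; -0.01 -0.01 1.44 0.000 -0.000 -0.000 0; -0.01 -0.01 1.44 0.000 -0.000 -0.000 0; -0.01 -0.01 1.44 0.000 -0.000 -0.000 0; -0.01 -0.01 1.44 0.000 -0.000 -0.000 0; -0.01 -0.01 1.44 0.000 -0.000 -0.000 0
```

View pics/side1.png

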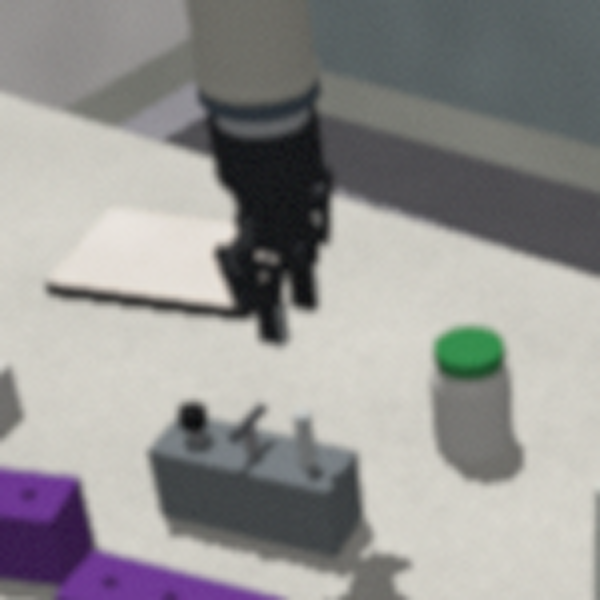

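View pics/top1.png

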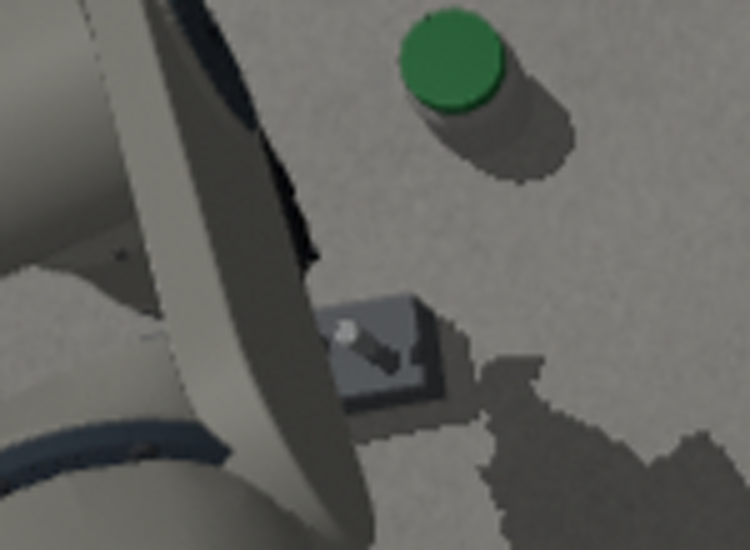

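The side view shows the open fingertips straddling px (182,151), which matches the projected TCP. The pin below is undisturbed. Descending.

>>> {"fn": "jog_arm", "kwargs": {
  "increments": "0 0 1.5 0 0 0 0; 0 0 1.5 0 0 0 0; 0 0 1.5 0 0 0 0; 0 0 1.5 0 0 0 0; -0.05 -0.05 1.5 0 0 0 0; 0 0 1.5 0 0 0 0; 0 0 1.5 0 0 0 0; 0 0 1.0 0 0 0 0"
}}

```text
clock: 2.6
eef_pos: [495.9, 255.1, 83.3]
tcp_rot: [-3.141, 0.0, 1.745]
contact_force: [-0.2, -1.1, 0.2]
opening: 0.497
```

```bash
python3 - <<'E'
from h import *
f=r.grab_frame("side");save("side2",f,(140,110,240,210),6)
f=r.grab_frame("top");save("top2",f,(110,150,210,250),6);print(r.sense()["eef_pos"])
E
```

```text
[495.42980869 254.92666673  83.05358589]
```

View pics/side2.png

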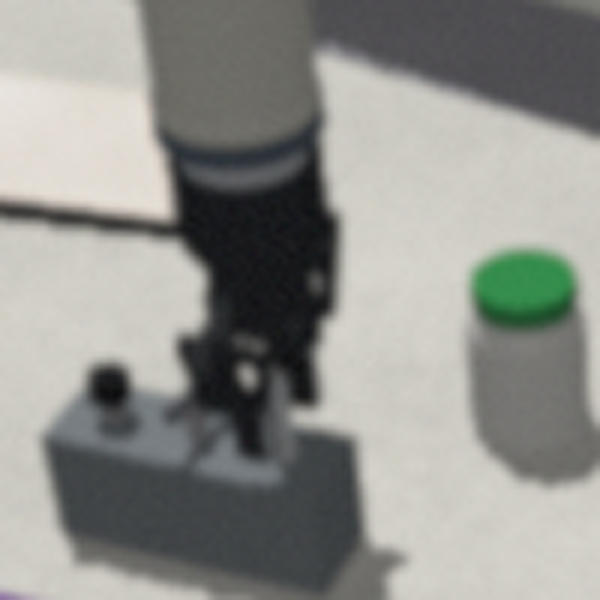

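The pin handle (crop 282,405) sits between the near finger (255,430) and the far finger (305,380). Closing.

>>> {"fn": "jog_arm", "kwargs": {
  "increments": "0 0 0 0 0 0 -0.3; 0 0 0 0 0 0 -0.5; 0 0 0 0 0 0 -0.7; 0 0 0 0 0 0 -1; 0 0 0 0 0 0 -1; 0 0 0 0 0 0 -1; 0 0 0 0 0 0 -1; 0 0 0 0 0 0 -1",
  "squeeze": 90
}}

```text
clock: 3.5
eef_pos: [496.8, 255.6, 85.2]
tcp_rot: [3.14, -0.0, 1.745]
contact_force: [-0.8, -0.5, 5.8]
opening: 0.135
```

>>> {"fn": "jog_arm", "kwargs": {
  "increments": "0 0 -0.5 0 0 0 -1; 0 0 -1 0 0 0 -1; 0 0 -1.5 0 0 0 -1; 0 0 -2 0 0 0 -1; 0 0 -2 0 0 0 -1; 0 0 -2.5 0 0 0 -1; 0 0 -3 0 0 0 -1; 0 0 -3 0 0 0 -1"
}}

```text
clock: 4.3
eef_pos: [495.8, 255.2, 241.0]
tcp_rot: [-3.141, 0.0, 1.745]
contact_force: [0.7, 0.3, -1.4]
opening: 0.142
```

```bash
python3 - <<'E'
from h import *
s=r.sense();print(s["eef_pos"],s["opening"],s["contact_force"])
f=r.grab_frame("side");save("side3",f,(140,80,240,210),5)
plan((520,-110,250),1.315,10,g=-1)
E
```

```text
[495.80791908 255.16291444 240.95208425] 0.14247691358209552 [ 0.71622014  0.29036716 -1.3747174 ]
-3.65 -0.42 -0.05 0.001 -0.000 0.043 -1; -3.66 -0.26 -0.05 0.001 -0.000 0.043 -1; -3.67 -0.10 -0.05 0.001 -0.000 0.043 -1; -3.67 0.05 -0.04 0.001 -0.000 0.043 -1; -3.66 0.21 -0.04 0.001 -0.000 0.043 -1; -3.65 0.37 -0.04 0.001 -0.000 0.043 -1; -3.63 0.53 -0.04 0.001 -0.000 0.043 -1; -3.61 0.68 -0.04 0.001 -0.000 0.043 -1; -3.57 0.84 -0.04 0.001 -0.000 0.043 -1; -3.53 0.99 -0.04 0.001 -0.000 0.043 -1
```

View pics/side3.png

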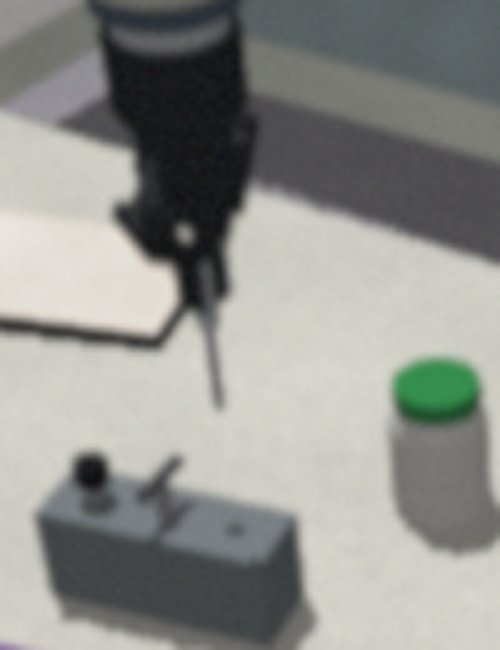

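The pin is out, held near upright with its tip at side px (184,161). The empty hole and the other tools look undisturbed. Moving over the access hole.

>>> {"fn": "jog_arm", "kwargs": {
  "increments": "-2.5 -0.2 -0.05 0 0 0.04 -1; -3.65 -0.35 -0.05 0 0 0.04 -1; -3.65 -0.2 -0.05 0 0 0.04 -1; -3.65 0 -0.05 0 0 0.04 -1; -3.65 0.1 -0.05 0 0 0.04 -1; -3.65 0.25 -0.05 0 0 0.04 -1; -3.65 0.4 -0.05 0 0 0.04 -1; -3.65 0.55 -0.05 0 0 0.05 -1"
}}

```text
clock: 5.15
eef_pos: [509.3, -27.2, 243.9]
tcp_rot: [3.141, -0.0, 1.413]
contact_force: [1.2, 0.5, -1.3]
opening: 0.14
```

```bash
python3 - <<'E'
from h import *
plan((520,-110,245),1.315,6,g=-1)
E
```

```text
-1.33 0.39 -0.02 0.000 -0.000 0.016 -1; -1.33 0.41 -0.02 0.000 -0.000 0.016 -1; -1.32 0.44 -0.02 0.000 -0.000 0.016 -1; -1.31 0.46 -0.02 0.000 -0.000 0.016 -1; -1.31 0.48 -0.02 0.000 -0.000 0.016 -1; -1.30 0.50 -0.02 0.000 -0.000 0.016 -1
```

>>> {"fn": "jog_arm", "kwargs": {
  "increments": "-1.3 0.4 0 0 0 0.016 -1; -1.3 0.4 0 0 0 0.016 -1; -1.3 0.45 0 0 0 0.016 -1; -1.3 0.45 0 0 0 0.016 -1; -1.3 0.5 0 0 0 0.016 -1; -0.8 0.4 0 0 0 0.016 -1; 0 0 0 0 0 0 -1; 0 0 0 0 0 0 -1"
}}

```text
clock: 5.95
eef_pos: [521.0, -102.4, 243.1]
tcp_rot: [-3.141, -0.0, 1.319]
contact_force: [0.1, 0.5, -0.6]
opening: 0.14
```

```bash
python3 - <<'E'
from h import *
s=r.sense();print(s["eef_pos"],s["tcp_rot"],s["contact_force"],s["wrist_torque"])
f=r.grab_frame("side");save("side4",f,(240,100,360,240),5)
f=r.grab_frame("top");save("top4",f,(230,100,370,220),5)
E
```

```text
[ 521.03805811 -102.42354599  243.12821695] [-3.14112560e+00 -2.43594938e-04  1.31853209e+00] [ 0.05883665  0.51750737 -0.58179101] [-0.03880247 -0.01267016  0.02672197]
```

View pics/side4.png

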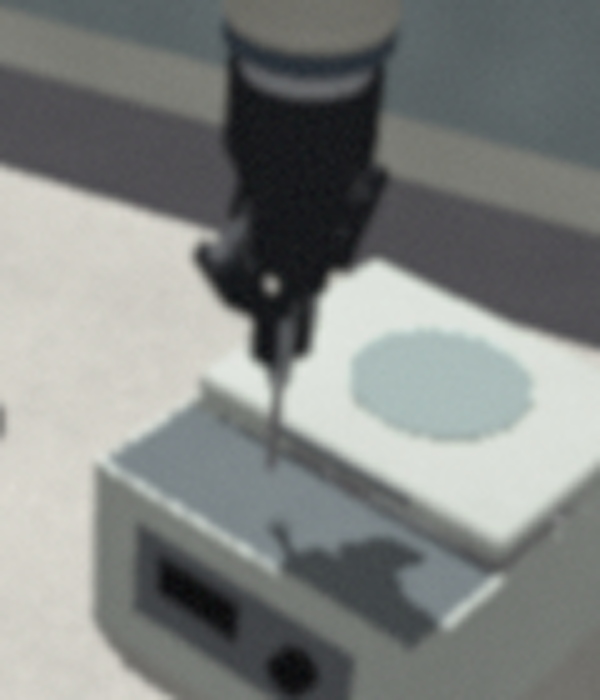

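View pics/top4.png

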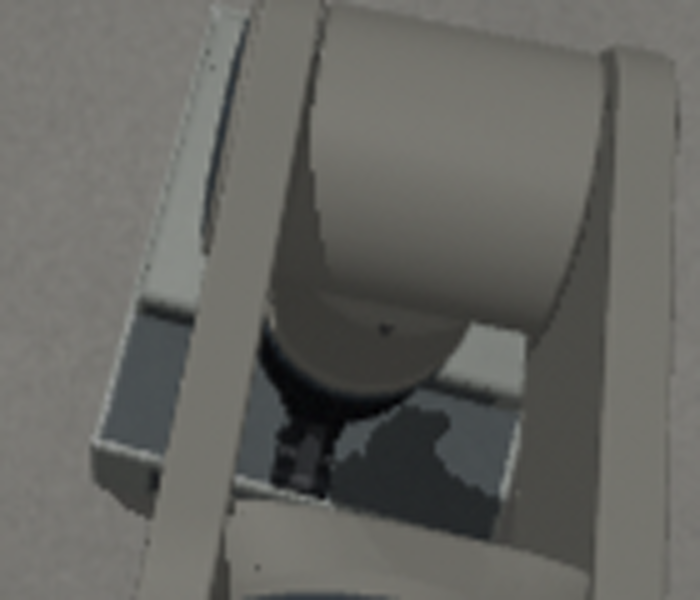

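```bash
python3 - <<'E'
from h import *
p=np.array([521,-102.4,243.1])
tip=cr((240,100),5,(270,468)); print("obs tip",tip)
for dz in (50,13,-20,-47,-66,-70,-74,-78): 
    q=proj("side",p+[0,0,dz])[0]; print(dz,q,(q-[240,100]+.5)*5-.5)
# pin before lift
p=np.array([495.8,255.2,241]);print(cr((140,80),5,(220,407)))
for dz in (-66,-70,-74): print(proj("side",p+[0,0,dz]))
R=cv2.Rodrigues(C["side"]["rvec"])[0];print(R, -R.T@C["side"]["tvec"])
a=proj("side",[520,-110,130]);
for d in ([1,0,0],[0,1,0],[0,0,1]):print(proj("side",np.array([520,-110,130])+np.array(d)*10)-a)
E
```

```text
obs tip [293.6 193.2]
50 [297.34995517 156.15578971] [288.74977583 282.77894853]
13 [296.34343346 167.81649594] [283.71716731 341.08247972]
-20 [295.48298627 177.78490684] [279.41493136 390.92453422]
-47 [294.80363605 185.65528195] [276.01818026 430.27640976]
-66 [294.33826823 191.04663861] [273.69134114 457.23319303]
-70 [294.24159373 192.16662726] [273.20796866 462.83313629]
-74 [294.1453636  193.28146788] [272.72681801 468.40733942]
-78 [294.04957478 194.3911959 ] [272.24787389 473.95597948]
[183.6 161. ]
[[183.46730716 158.65855609]]
[[183.61119738 159.74152566]]
[[183.75448789 160.81998154]]
[[ 0.48383877 -0.87508188  0.01147769]
 [-0.55703129 -0.31804882 -0.76717735]
 [ 0.67499347  0.36479672 -0.64133234]] [-276.21930599 -425.27657148  886.83692022]
[[ 1.50350718 -2.05212619]]
[[-3.22529049 -1.1725179 ]]
[[ 0.24463395 -2.67680766]]
```

>>> {"fn": "jog_arm", "kwargs": {
  "increments": "-0.4 0.03 0 0 0 0 -1; -0.37 0.03 0 0 0 0 -1; 0 0 0.6 0 0 0 -1; 0 0 0.8 0 0 0 -1; 0 0 0.8 0 0 0 -1; 0 0 0.7 0 0 0 -1; 0 0 0.5 0 0 0 -1; 0 0 0 0 0 0 -1"
}}

```text
clock: 6.85
eef_pos: [519.2, -110.0, 208.3]
tcp_rot: [-3.14, 0.0, 1.319]
contact_force: [-0.4, -0.4, -1.6]
opening: 0.142
```

```bash
python3 - <<'E'
from h import *
s=r.sense();print(s["eef_pos"],s["tcp_rot"],s["contact_force"])
f=r.grab_frame("side");save("side5",f,(265,150,325,230),9)
p=s["eef_pos"]-[0,0,74];print((proj("side",p)-[265,150]+.5)*9-.5,(proj("side",[519.5,-110,130])-[265,150]+.5)*9-.5, s["eef_pos"])
E
```

```text
[ 519.23210814 -109.95949645  208.25548482] [-3.13993144e+00  5.94824537e-05  1.31890709e+00] [-0.44825267 -0.38130791 -1.60356748]
[[278.52305729 490.27404085]] [[278.07446268 500.03880857]] [ 519.23210814 -109.95949645  208.25548482]
```

View pics/side5.png

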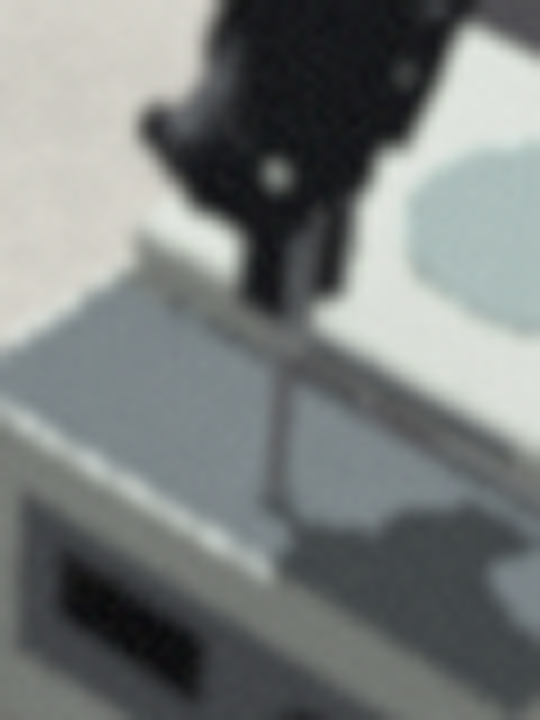

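The pin tip (crop 273,490) is right on the hole (275,503). Feeling down now.

>>> {"fn": "jog_arm", "kwargs": {
  "increments": "0.01 0.04 0.1 0 0 0 -1; 0 0 0.1 0 0 0 -1; 0 0 0.1 0 0 0 -1; 0 0 0.1 0 0 0 -1; 0 0 0.1 0 0 0 -1; 0 0 0.1 0 0 0 -1; 0 0 0.1 0 0 0 -1; 0 0 0.1 0 0 0 -1"
}}

```text
clock: 7.7
eef_pos: [520.2, -110.1, 201.2]
tcp_rot: [3.142, 0.0, 1.319]
contact_force: [-0.2, -0.5, -1.9]
opening: 0.139
```

>>> {"fn": "jog_arm", "kwargs": {
  "increments": "0 0 0.06 0 0 0 -1; 0 0 0.06 0 0 0 -1; 0 0 0.06 0 0 0 -1; 0 0 0.06 0 0 0 -1; 0 0 0.06 0 0 0 -1; 0 0 0.06 0 0 0 -1; 0 0 0 0 0 0 -1; 0 0 0 0 0 0 -1"
}}

```text
clock: 8.5
eef_pos: [520.1, -110.1, 197.6]
tcp_rot: [-3.141, 0.0, 1.319]
contact_force: [-0.2, -0.6, -1.2]
opening: 0.14
```

>>> {"fn": "jog_arm", "kwargs": {
  "increments": "0 0 0.06 0 0 0 -1; 0 0 0.06 0 0 0 -1; 0 0 0.06 0 0 0 -1; 0 0 0.06 0 0 0 -1; 0 0 0.06 0 0 0 -1; 0 0 0.06 0 0 0 -1; 0 0 0 0 0 0 -1; 0 0 0 0 0 0 -1"
}}

```text
clock: 9.3
eef_pos: [520.1, -110.1, 194.0]
tcp_rot: [-3.141, 0.0, 1.319]
contact_force: [0.6, -1.3, -1.7]
opening: 0.138
```

>>> {"fn": "jog_arm", "kwargs": {
  "increments": "0 0 0.06 0 0 0 -1; 0 0 0.06 0 0 0 -1; 0 0 0.06 0 0 0 -1; 0 0 0.06 0 0 0 -1; 0 0 0.06 0 0 0 -1; 0 0 0 0 0 0 -1; 0 0 0 0 0 0 -1; 0 0 0 0 0 0 -1"
}}

```text
clock: 10.1
eef_pos: [520.3, -110.2, 191.2]
tcp_rot: [3.141, 0.0, 1.319]
contact_force: [-0.5, -0.7, 3.5]
opening: 0.135
```

>>> {"fn": "jog_arm", "kwargs": {
  "increments": "0 0 0.05 0 0 0 -1; 0 0 0.05 0 0 0 -1; 0 0 0.05 0 0 0 -1; 0 0 0.05 0 0 0 -1; 0 0 0 0 0 0 -1; 0 0 0 0 0 0 -1; 0 0 0 0 0 0 -1; 0 0 0 0 0 0 -1"
}}

```text
clock: 10.9
eef_pos: [520.3, -110.2, 189.2]
tcp_rot: [3.141, 0.0, 1.319]
contact_force: [-1.5, -1.0, 5.3]
opening: 0.137
```

```bash
python3 - <<'E'
from h import *
s=r.sense();print(s["eef_pos"],s["tcp_rot"],s["contact_force"],s["wrist_torque"])
f=r.grab_frame("side");save("side6",f,(265,150,325,230),9)
E
```

```text
[ 520.29279913 -110.15347422  189.16546444] [3.14134825e+00 3.08038564e-05 1.31884065e+00] [-1.451589   -0.96707992  5.25559413] [-0.22295633  0.32316093 -0.02242633]
```

View pics/side6.png

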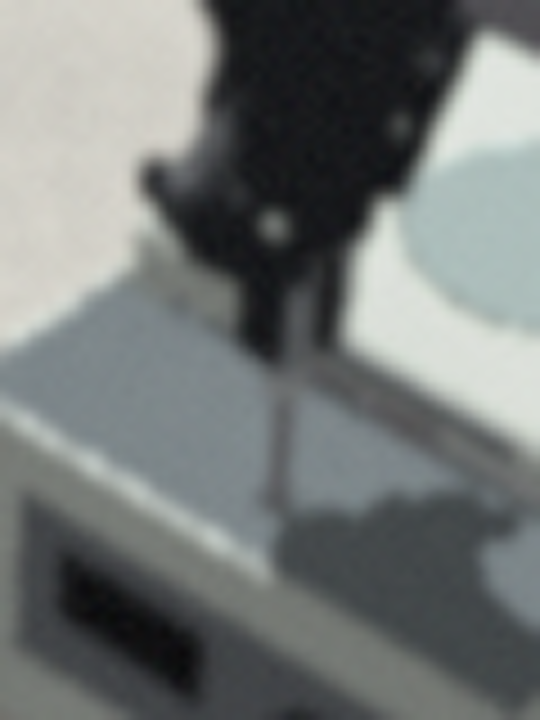

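The rod is in the hole, entering at crop (278,500), and the force is rising like a spring. Pressing on in small steps.

>>> {"fn": "jog_arm", "kwargs": {
  "increments": "0 0 0.05 0 0 0 -1; 0 0 0.05 0 0 0 -1; 0 0 0.05 0 0 0 -1; 0 0 0.05 0 0 0 -1; 0 0 0 0 0 0 -1; 0 0 0 0 0 0 -1; 0 0 0 0 0 0 -1; 0 0 0 0 0 0 -1"
}}

```text
clock: 11.75
eef_pos: [520.3, -110.2, 187.3]
tcp_rot: [3.141, 0.0, 1.319]
contact_force: [-1.0, -1.2, 6.0]
opening: 0.141
```

>>> {"fn": "jog_arm", "kwargs": {
  "increments": "0 0 0.03 0 0 0 -1; 0 0 0.03 0 0 0 -1; 0 0 0.03 0 0 0 -1; 0 0 0.03 0 0 0 -1; 0 0 0 0 0 0 -1; 0 0 0 0 0 0 -1; 0 0 0 0 0 0 -1; 0 0 0 0 0 0 -1"
}}

```text
clock: 12.55
eef_pos: [520.3, -110.2, 186.2]
tcp_rot: [3.141, 0.0, 1.319]
contact_force: [-1.5, -0.6, 7.4]
opening: 0.14
```

>>> {"fn": "jog_arm", "kwargs": {
  "increments": "0 0 0.03 0 0 0 -1; 0 0 0.03 0 0 0 -1; 0 0 0.03 0 0 0 -1; 0 0 0 0 0 0 -1; 0 0 0 0 0 0 -1; 0 0 0 0 0 0 -1; 0 0 0 0 0 0 -1; 0 0 0 0 0 0 -1"
}}

```text
clock: 13.35
eef_pos: [520.4, -110.2, 185.5]
tcp_rot: [3.141, 0.0, 1.319]
contact_force: [-1.5, -0.2, 9.4]
opening: 0.137
```

>>> {"fn": "jog_arm", "kwargs": {
  "increments": "0 0 0.03 0 0 0 -1; 0 0 0.03 0 0 0 -1; 0 0 0.03 0 0 0 -1; 0 0 0 0 0 0 -1; 0 0 0 0 0 0 -1; 0 0 0 0 0 0 -1; 0 0 0 0 0 0 -1; 0 0 0 0 0 0 -1"
}}

```text
clock: 14.15
eef_pos: [520.4, -110.2, 184.6]
tcp_rot: [3.141, -0.0, 1.319]
contact_force: [-2.6, -0.1, 9.1]
opening: 0.134
```

>>> {"fn": "jog_arm", "kwargs": {
  "increments": "0 0 0.03 0 0 0 -1; 0 0 0.03 0 0 0 -1; 0 0 0 0 0 0 -1; 0 0 0 0 0 0 -1; 0 0 0 0 0 0 -1; 0 0 0 0 0 0 -1; 0 0 0 0 0 0 -1; 0 0 0 0 0 0 -1"
}}

```text
clock: 14.95
eef_pos: [520.4, -110.2, 184.1]
tcp_rot: [3.141, 0.0, 1.319]
contact_force: [-2.4, 0.3, 9.7]
opening: 0.139
```

```bash
python3 - <<'E'
from h import *
s=r.sense();print(s["eef_pos"],s["contact_force"],s["wrist_torque"])
f=r.grab_frame("side");save("side7",f,(240,100,390,250),4)
E
```

```text
[ 520.41295213 -110.20733142  184.06666589] [-2.42323217  0.33757267  9.74539935] [-0.10229985  0.55638427 -0.00461208]
```

View pics/side7.png

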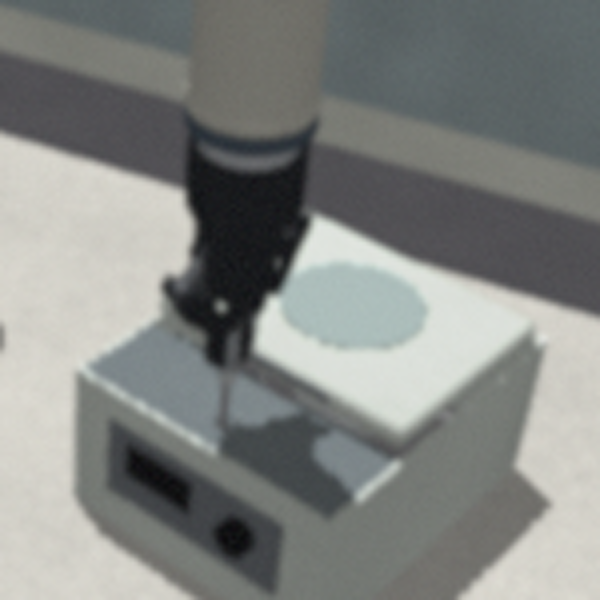

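The lid is still shut, perhaps very slightly raised. Continuing, with a small shift to ease the side load.

>>> {"fn": "jog_arm", "kwargs": {
  "increments": "0 -0.03 0.03 0 0 0 -1; 0 -0.02 0.03 0 0 0 -1; 0 0 0 0 0 0 -1; 0 0 0 0 0 0 -1; 0 0 0 0 0 0 -1; 0 0 0 0 0 0 -1; 0 0 0 0 0 0 -1; 0 0 0 0 0 0 -1"
}}

```text
clock: 15.8
eef_pos: [520.3, -110.1, 183.6]
tcp_rot: [3.14, -0.0, 1.319]
contact_force: [-1.1, -1.0, 10.8]
opening: 0.139
```

>>> {"fn": "jog_arm", "kwargs": {
  "increments": "0 0 0.03 0 0 0 -1; 0 0 0.03 0 0 0 -1; 0 0 0 0 0 0 -1; 0 0 0 0 0 0 -1; 0 0 0 0 0 0 -1; 0 0 0 0 0 0 -1; 0 0 0 0 0 0 -1; 0 0 0 0 0 0 -1"
}}

```text
clock: 16.6
eef_pos: [520.2, -110.1, 182.5]
tcp_rot: [3.141, -0.0, 1.319]
contact_force: [0.4, -0.8, 5.8]
opening: 0.135
```

```bash
python3 - <<'E'
from h import *
f=r.grab_frame("side");save("side8",f,(240,50,390,200),4)
s=r.sense();print(s["eef_pos"],s["contact_force"],s["wrist_torque"])
E
```

```text
[ 520.16524521 -110.13200772  182.49337571] [-0.65622125 -1.24569332  6.19921363] [-0.25991746 -0.00095279  0.00738586]
```

View pics/side8.png

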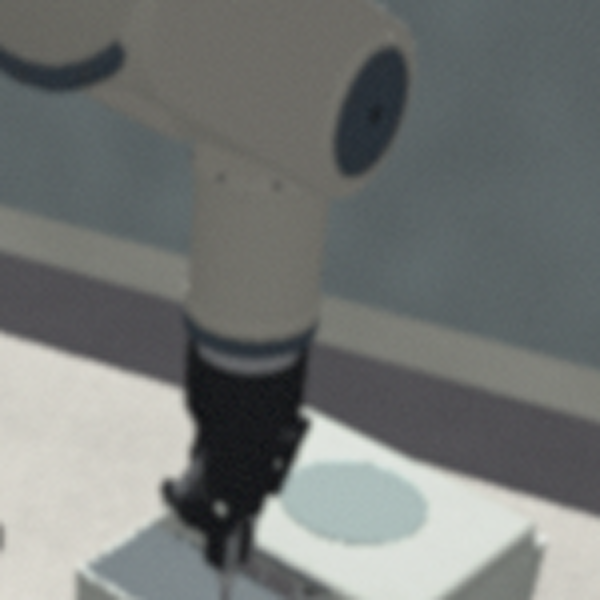

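>>> {"fn": "jog_arm", "kwargs": {
  "increments": "0 0 0 0 0 0 -1; 0 0 0 0 0 0 -1; 0 0 0 0 0 0 -1; 0 0 0 0 0 0 -1; 0 0 0 0 0 0 -1; 0 0 0 0 0 0 -1; 0 0 0 0 0 0 -1; 0 0 0 0 0 0 -1"
}}

```text
clock: 17.45
eef_pos: [520.1, -110.1, 182.5]
tcp_rot: [3.141, 0.0, 1.319]
contact_force: [-0.2, -0.5, 4.9]
opening: 0.131
```

```bash
python3 - <<'E'
from h import *
f=r.grab_frame("side");save("side9",f,(240,100,390,250),4)
s=r.sense();print(s["eef_pos"],s["contact_force"],s["wrist_torque"])
E
```

```text
[ 520.14800455 -110.1278218   182.48760464] [-0.05784656 -1.11792424  4.9948012 ] [-0.27235897  0.0235144   0.00271779]
```

View pics/side9.png

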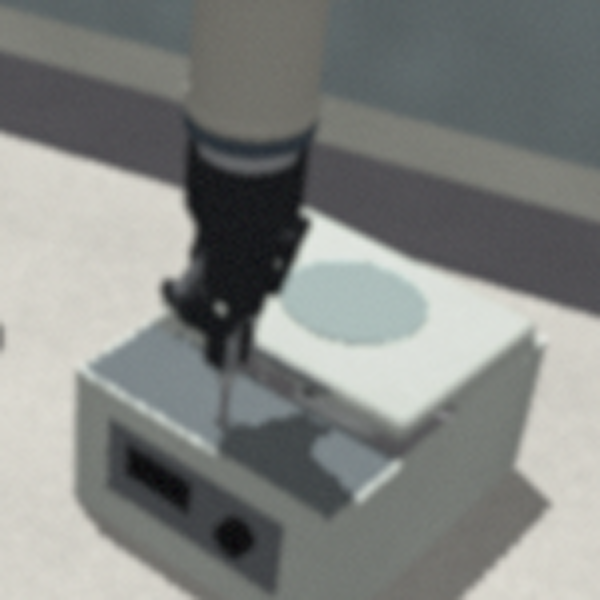

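```bash
python3 - <<'E'
from h import *
f=r.grab_frame("side");save("side10",f,(240,100,390,250),4)
s=r.sense();print(s["clock"],s["eef_pos"],s["contact_force"])
a=cv2.imread("pics/side7.png");b=cv2.imread("pics/side9.png");c=cv2.imread("pics/side10.png")
o=cv2.resize(cv2.imread("pics/side0.png")[100:250,240:390],None,fx=4,fy=4,interpolation=cv2.INTER_CUBIC)
cv2.imwrite("pics/cmp.png",np.vstack([np.hstack([o[180:460,250:580],a[180:460,250:580]]),np.hstack([b[180:460,250:580],c[180:460,250:580]])]))
E
```

```text
17.55 [ 520.17048541 -110.13419177  182.50866087] [-0.58566803 -1.19873163  5.63145216]
```

View pics/cmp.png

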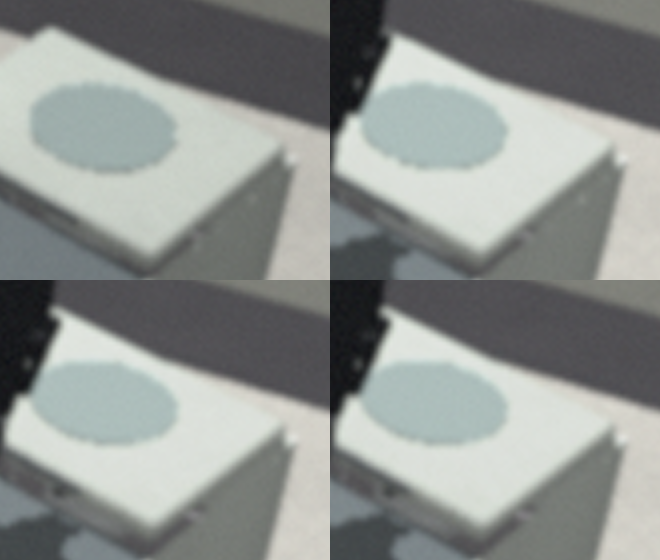

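The lid has only risen by a few mm, so the force dip was a first stage and not the trip. I'll keep pressing in sub-mm steps.

>>> {"fn": "jog_arm", "kwargs": {
  "increments": "0 0 0.02 0 0 0 -1; 0 0 0.02 0 0 0 -1; 0 0 0 0 0 0 -1; 0 0 0 0 0 0 -1; 0 0 0 0 0 0 -1; 0 0 0 0 0 0 -1; 0 0 0 0 0 0 -1; 0 0 0 0 0 0 -1"
}}

```text
clock: 18.35
eef_pos: [520.3, -110.2, 182.6]
tcp_rot: [3.14, -0.0, 1.319]
contact_force: [-2.1, -1.1, 10.1]
opening: 0.138
```

>>> {"fn": "jog_arm", "kwargs": {
  "increments": "0 0 0.02 0 0 0 -1; 0 0 0.02 0 0 0 -1; 0 0 0 0 0 0 -1; 0 0 0 0 0 0 -1; 0 0 0 0 0 0 -1; 0 0 0 0 0 0 -1; 0 0 0 0 0 0 -1; 0 0 0 0 0 0 -1"
}}

```text
clock: 19.15
eef_pos: [520.3, -110.1, 182.3]
tcp_rot: [3.14, -0.0, 1.319]
contact_force: [-1.0, -0.5, 11.9]
opening: 0.14
```

```bash
python3 - <<'E'
from h import *
f=r.grab_frame("side");save("side11",f,(240,100,390,250),4);save("side11z",f,(280,160,320,220),10)
s=r.sense();print(s["clock"],s["eef_pos"],s["contact_force"],s["wrist_torque"])
E
```

```text
19.2 [ 520.28955932 -110.14639244  182.33030058] [-1.79908104 -1.26991301 12.0381814 ] [-0.15364811  0.3801319   0.02532314]
```

View pics/side11.png

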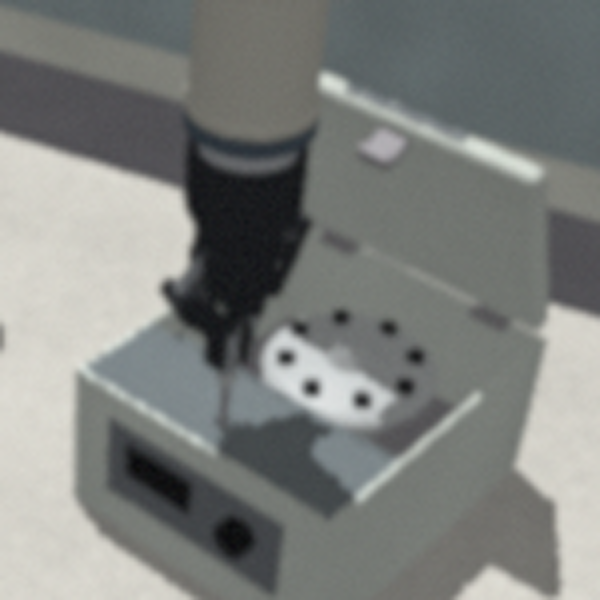

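View pics/side11z.png

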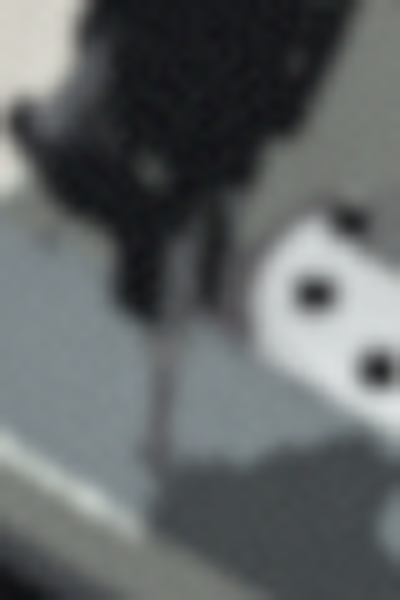

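The latch has tripped and the lid stands fully open, with the rotor visible. Stopping here and retracting straight up.

>>> {"fn": "jog_arm", "kwargs": {
  "increments": "0 0 -0.2 0 0 0 -1; 0 0 -0.5 0 0 0 -1; 0 0 -0.8 0 0 0 -1; 0 0 -0.8 0 0 0 -1; 0 0 -0.8 0 0 0 -1; 0 0 -0.8 0 0 0 -1; 0 0 -1.2 0 0 0 -1; 0 0 -1.2 0 0 0 -1"
}}

```text
clock: 20.0
eef_pos: [519.6, -109.9, 245.5]
tcp_rot: [-3.141, -0.0, 1.319]
contact_force: [-0.2, -0.4, -1.7]
opening: 0.137
```

```bash
python3 - <<'E'
from h import *
f=r.grab_frame("side");save("side12",f,(240,100,360,240),5)
s=r.sense();print(s["clock"],s["eef_pos"],s["contact_force"],s["wrist_torque"])
p=s["eef_pos"]
for dz in(13,-47,-70,-74):print(dz,(proj("side",p+[0,0,dz])-[240,100]+.5)*5-.5)
plan((496,255,245),1.746,10,g=-1)
E
```

```text
20.05 [ 520.75391792 -110.20097072  247.56253733] [ 1.14877073 -0.14565697  0.17414236] [-0.04826159 -0.04210434 -0.0143639 ]
13 [[297.74214821 338.86295339]]
-47 [[289.50803559 428.61434638]]
-70 [[286.5032975  461.36583301]]
-74 [[285.98888385 466.97291457]]
3.47 -1.15 0.02 0.000 0.000 -0.043 -1; 3.52 -1.00 0.02 0.000 0.000 -0.043 -1; 3.56 -0.85 0.02 0.000 0.000 -0.043 -1; 3.59 -0.70 0.02 0.000 0.000 -0.043 -1; 3.62 -0.54 0.02 0.000 0.000 -0.043 -1; 3.64 -0.39 0.02 0.000 0.000 -0.043 -1; 3.65 -0.23 0.03 0.000 0.000 -0.043 -1; 3.66 -0.08 0.03 0.000 0.000 -0.043 -1; 3.66 0.08 0.03 0.000 0.000 -0.043 -1; 3.65 0.24 0.03 0.000 0.000 -0.043 -1
```

View pics/side12.png

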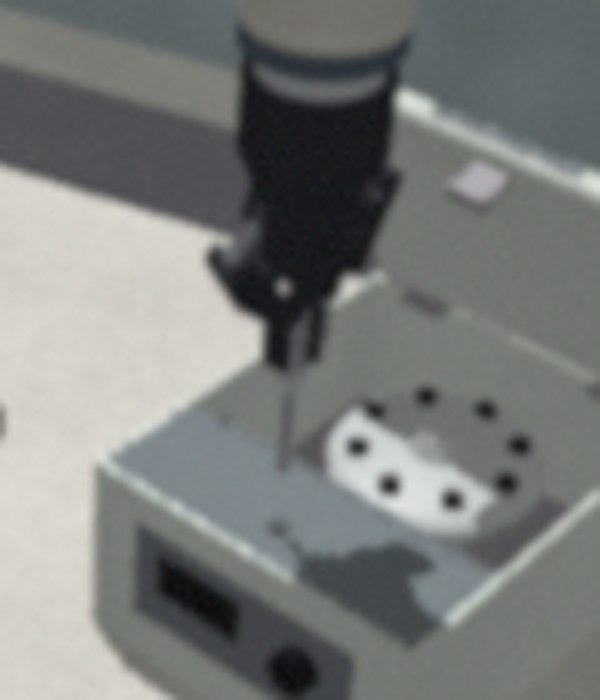

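The pin is clear and still straight in the grip, with its tip at crop (284,470). The lid is open. Returning to the block.

>>> {"fn": "jog_arm", "kwargs": {
  "increments": "3.4 -1.15 0 0 0 -0.043 -1; 3.5 -1 0 0 0 -0.043 -1; 3.55 -0.85 0 0 0 -0.043 -1; 3.6 -0.7 0 0 0 -0.043 -1; 3.6 -0.55 0 0 0 -0.043 -1; 3.65 -0.4 0 0 0 -0.043 -1; 3.65 -0.25 0 0 0 -0.043 -1; 3.65 -0.1 0 0 0 -0.043 -1"
}}

```text
clock: 20.85
eef_pos: [498.5, 182.5, 245.0]
tcp_rot: [3.141, -0.0, 1.665]
contact_force: [0.0, 0.4, -0.9]
opening: 0.134
```

>>> {"fn": "jog_arm", "kwargs": {
  "increments": "3.0 0.1 0 0 0 -0.043 -1; 2.5 0.2 0 0 0 -0.043 -1; 1 0.1 0 0 0 0 -1; 0 0 0 0 0 0 -1; 0 0 0 0 0 0 -1; 0 0 0 0 0 0 -1; 0 0 0 0 0 0 -1; 0 0 0 0 0 0 -1"
}}

```text
clock: 21.65
eef_pos: [494.9, 245.3, 244.6]
tcp_rot: [3.142, 0.0, 1.748]
contact_force: [0.4, -0.3, -1.6]
opening: 0.137
```

```bash
python3 - <<'E'
from h import *
s=r.sense();print(s["eef_pos"],s["tcp_rot"])
plan((496,255,195),s["tcp_rot"][2],1,g=-1)
E
```

```text
[494.91688948 245.26248343 244.55326222] [3.14155931e+00 4.94060199e-05 1.74764454e+00]
0.94 0.28 4.96 0.000 0.000 0.000 -1
```

>>> {"fn": "jog_arm", "kwargs": {
  "increments": "0.5 0.14 0 0 0 0 -1; 0.46 0.13 0 0 0 0 -1; 0 0 1.5 0 0 0 -1; 0 0 2 0 0 0 -1; 0 0 2 0 0 0 -1; 0 0 2 0 0 0 -1; 0 0 1.5 0 0 0 -1; 0 0 0 0 0 0 -1"
}}

```text
clock: 22.45
eef_pos: [494.5, 255.6, 152.5]
tcp_rot: [-3.138, 0.001, 1.749]
contact_force: [0.0, -0.2, -1.8]
opening: 0.14
```

```bash
python3 - <<'E'
from h import *
s=r.sense();print(s["eef_pos"],s["tcp_rot"],s["contact_force"])
f=r.grab_frame("side");save("side13",f,(150,130,220,200),8)
E
```

```text
[494.46607135 255.6463955  152.45588778] [-3.13800066e+00  1.05215174e-03  1.74904332e+00] [ 0.03194279 -0.20970682 -1.82106496]
```

View pics/side13.png

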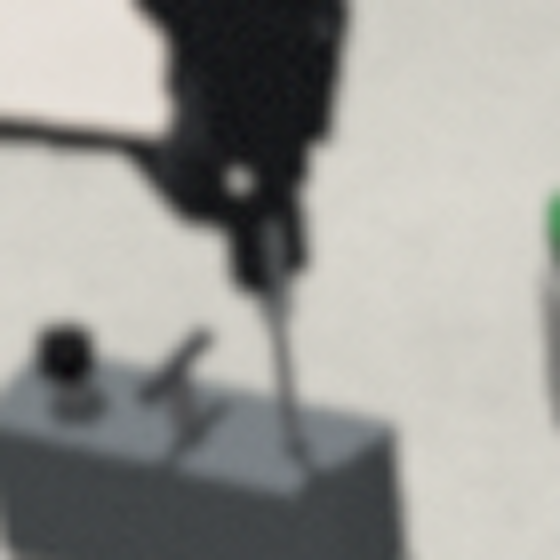

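>>> {"fn": "jog_arm", "kwargs": {
  "increments": "0 0 0 0 0 0 -1; 0 0 0 0 0 0 -1; 0 0 0 0 0 0 -1; 0 0 0 0 0 0 -1; 0 0 0 0 0 0 -1; 0 0 0 0 0 0 -1; 0 0 0 0 0 0 -1; 0 0 0 0 0 0 -1"
}}

```text
clock: 23.3
eef_pos: [495.7, 255.9, 154.5]
tcp_rot: [3.142, -0.0, 1.749]
contact_force: [-0.1, -0.5, -1.4]
opening: 0.134
```

>>> {"fn": "jog_arm", "kwargs": {
  "increments": "-0.06 0 0.2 0 0 0 -1; 0 0 0.3 0 0 0 -1; 0 0 0.3 0 0 0 -1; 0 0 0.2 0 0 0 -1; 0 0 0.2 0 0 0 -1; 0 0 0.2 0 0 0 -1; 0 0 0.2 0 0 0 -1; 0 0 0.1 0 0 0 -1"
}}

```text
clock: 24.1
eef_pos: [495.8, 255.3, 137.3]
tcp_rot: [-3.141, 0.0, 1.749]
contact_force: [0.7, 0.3, -0.7]
opening: 0.143
```

>>> {"fn": "jog_arm", "kwargs": {
  "increments": "0 0 0.2 0 0 0 -1; 0 0 0.2 0 0 0 -1; 0 0 0.2 0 0 0 -1; 0 0 0.2 0 0 0 -1; 0 0 0.2 0 0 0 -1; 0 0 0 0 0 0 -1; 0 0 0 0 0 0 -1; 0 0 0 0 0 0 -1"
}}

```text
clock: 24.9
eef_pos: [495.9, 255.3, 127.6]
tcp_rot: [3.141, -0.0, 1.749]
contact_force: [-0.3, -0.2, -0.7]
opening: 0.139
```

The tip is well inside the hole with no contact force. Lowering.

>>> {"fn": "jog_arm", "kwargs": {
  "increments": "0 0 0.5 0 0 0 -1; 0 0 0.6 0 0 0 -1; 0 0 0.6 0 0 0 -1; 0 0 0.6 0 0 0 -1; 0 0 0.6 0 0 0 -1; 0 0 0.5 0 0 0 -1; 0 0 0.3 0 0 0 -1; 0 0 0.1 0 0 0 -1"
}}

```text
clock: 25.7
eef_pos: [495.7, 255.2, 89.0]
tcp_rot: [-3.141, 0.0, 1.749]
contact_force: [-0.1, 0.9, -0.8]
opening: 0.139
```

>>> {"fn": "jog_arm", "kwargs": {
  "increments": "0 0 0.05 0 0 0 -1; 0 0 0.05 0 0 0 -1; 0 0 0.05 0 0 0 -1; 0 0 0.05 0 0 0 -1; 0 0 0.05 0 0 0 -1; 0 0 0 0 0 0 -1; 0 0 0 0 0 0 -1; 0 0 0 0 0 0 -1"
}}

```text
clock: 26.5
eef_pos: [495.8, 255.3, 87.0]
tcp_rot: [3.142, 0.0, 1.749]
contact_force: [-0.7, -0.9, -1.9]
opening: 0.138
```

>>> {"fn": "jog_arm", "kwargs": {
  "increments": "0 0 0.05 0 0 0 -1; 0 0 0.05 0 0 0 -1; 0 0 0.05 0 0 0 -1; 0 0 0.05 0 0 0 -1; 0 0 0 0 0 0 -1; 0 0 0 0 0 0 -1; 0 0 0 0 0 0 -1; 0 0 0 0 0 0 -1"
}}

```text
clock: 27.3
eef_pos: [495.9, 255.3, 85.2]
tcp_rot: [3.142, -0.0, 1.749]
contact_force: [-1.5, -1.1, 5.2]
opening: 0.135
```

>>> {"fn": "jog_arm", "kwargs": {
  "increments": "0 0 0.05 0 0 0 -1; 0 0 0.05 0 0 0 -1; 0 0 0 0 0 0 -1; 0 0 0 0 0 0 -1; 0 0 0 0 0 0 -0.6; 0 0 0 0 0 0 -0.5; 0 0 0 0 0 0 -0.3; 0 0 0 0 0 0 0"
}}

```text
clock: 28.1
eef_pos: [495.8, 255.2, 83.7]
tcp_rot: [-3.141, 0.0, 1.749]
contact_force: [0.1, -1.0, 0.5]
opening: 0.489
```

>>> {"fn": "jog_arm", "kwargs": {
  "increments": "0 0 0 0 0 0 0; 0 0 0 0 0 0 0; 0 0 0 0 0 0 0; 0 0 -0.5 0 0 0 0; 0 0 -1 0 0 0 0; 0 0 -1.5 0 0 0 0; 0 0 -2 0 0 0 0; 0 0 -2 0 0 0 0"
}}

```text
clock: 28.9
eef_pos: [495.9, 255.3, 155.4]
tcp_rot: [3.141, -0.0, 1.749]
contact_force: [0.4, -0.2, 1.1]
opening: 0.497
```

>>> {"fn": "jog_arm", "kwargs": {
  "increments": "0 0 -3 0 0 0 0; 0 0 -3 0 0 0 0; 4 0 -1 0 0 0 0; 4 0 0 0 0 0 0; 4 0 0 0 0 0 0; 4 0 0 0 0 0 0; 2 0 0 0 0 0 0; 0 0 0 0 0 0 0"
}}

```text
clock: 29.7
eef_pos: [463.4, 434.7, 224.5]
tcp_rot: [3.141, -0.001, 1.751]
contact_force: [0.3, 0.4, 0.2]
opening: 0.499
```

```bash
python3 - <<'E'
from h import *
s=r.sense();print(s["clock"],s["eef_pos"],s["contact_force"])
f=r.grab_frame("side");save("side14",f,(140,100,390,250),3);save("side14b",f,(140,160,210,215),8)
f=r.grab_frame("top");save("top14",f,(80,80,380,280),2);save("top14b",f,(110,180,185,225),8)
E
```

```text
29.7 [463.35722703 434.67879556 224.52212301] [0.31009204 0.42606384 0.20710149]
```

View pics/side14.png

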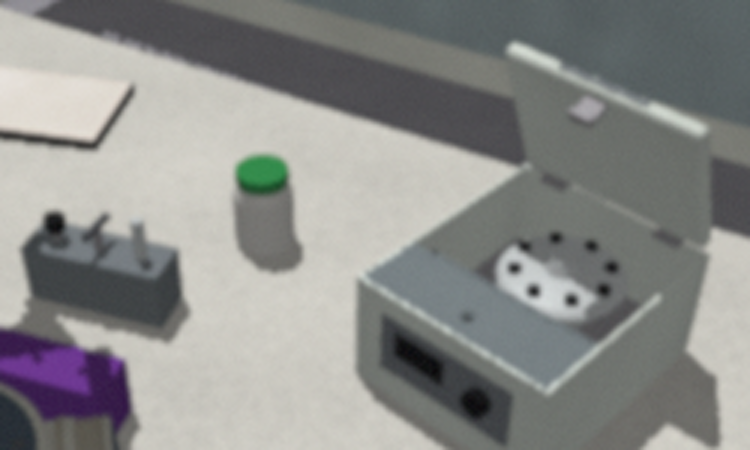

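View pics/side14b.png

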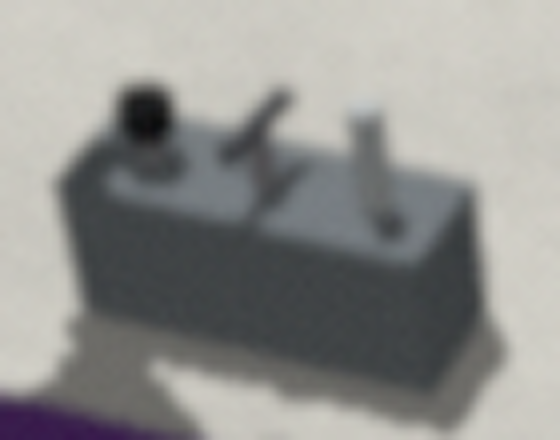

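View pics/top14.png

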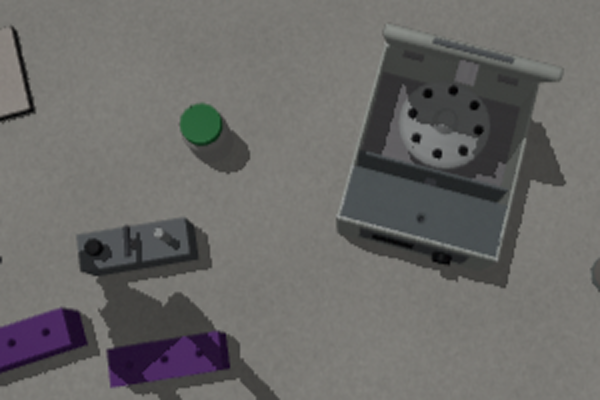

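The pin stands fully home, with its base and top at the same pixels as at the start. The lid is open, the other tools and the jars look unmoved, and the arm is clear. Handing in.

```bash
python3 - <<'E'
from rig import r
print(r.sign_off())
E
```

```text
the job is handed in; nothing more can be done
None
```

The lid is fully open and the pin is back in its own hole in the grey tool block, pushed fully home. I handed the job in at about 30 s of the 61 s allowed; sign-off gives no verdict.

- **Latch:** I pressed the pin down in sub-millimetre steps. The force rose to about 11 N, then dipped while the lid lifted only a few millimetres. I took that as a first stage and pressed 0.8 mm further. The next picture showed the lid open.
- **Press force:** The highest reading was about 12 N at the wrist, or about 13 N at the pin allowing for its weight. The limit is 20 N. The force is only reported at the end of each call, so a brief higher peak can't be ruled out.
- **Possible over-press:** That highest force came when the lid was already open or opening, so I may have pressed slightly past the trip.
- **Final checks:** The pictures show the pin upright, at the same pixels as at the start in the side view. The knob tool, T tool and green-capped jar look unmoved, and the arm is clear with no contact force. The blue-capped jar was outside the final crops, and the arm never went near it. None of the final checks failed.

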